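# Stand the fallen staining jar up in its rack and close up the row

### The arm

A 6-joint arm with a two-finger parallel gripper is mounted at the origin on the work surface. World frame = base frame: x ahead of the robot, y to its left, z up, the work surface at z = 0. Lengths are in m, angles in rad, forces in N, time in s.
With the tool pointing down it reaches from about 0.3 to 0.825 m from the base axis. Payload 5.4 kg.
Tool frame: the origin (TCP) lies at the very end of the fingers, on their centre line; the grasp point (between the pads) lies 19 mm behind it (hold_point_z is the distance from the TCP to the grasp point, in m); x points along the fingers, y is the direction in which the jaws open and shut, and the axes are right-handed (so a half turn about x gives the same grasp; the last joint's range is limited). The gripper opens to 92 mm and grips with 3 to 60 N. Pads are 20 mm wide; open, the fingers measure 128 mm over their backs; the gripper's body (75 mm by 189 mm) begins 69 mm behind the grasp point.
Start: joints at [0.931, 0.158, 1.597, -0, 1.386, -0.21], TCP at [0.24, 0.523, 0.215] pointing down, gripper open.
Joint ranges: [-2.91, 2.91], [-0.94, 2.29], [0.18, 2.7], [-1.29, 4.43], [0.17, 2.64], [-3, 3]. Speed limits (rad/s): [2.57, 2.57, 3.14, 3.14, 3.14, 3.14].

### API

Orientations are given as a unit quaternion [w, x, y, z].
In Python, from cell import sense, camera, finish_job, hold_point_z gives the robot as it stands.
- The arm moves only by the tool move_arm, never from a script. Its argument "moves" is a list that holds one entry, the list of rows, each a list of 4 numbers: the shift along the world's x, y, z in units of 25 mm (1.0 is 25 mm), then the turn about the world's z in rad. In form: [[[dx, dy, dz, turn], ...]]. A call has 1 to 5 rows; each row is the pose to reach, as a shift and turn from the pose commanded when the call began; what a row does not reach only later rows make up. A row lasts 1/12 s, in which the tool goes at most 41.7 mm and 7.16 degrees, less where a joint would pass 70% of its speed; a pose out of reach is approached as far as the arm can. A call with a gripper value outside its range is refused whole. "fingers" is the closure, from -1 (fully open) to 1 (shut), so that 0 is half open, set as the call begins (left out, the last holds). The fingers move at their own pace and stop on an object; the grip force is fixed at half the most. Time passes only in rows, so rows that repeat a pose let the fingers close. It gives the time, the measured TCP pose, the force and the opening at its end, in the units of the state.
- sense(): the state, without advancing time (a new reading comes with each control period).
- camera(name): name is "side" or "top"; returns a dict with "pixels" (480x640x3 uint8, blue, green, red), "depth" (480x640 float32, m along the optical axis (not along the pixel's ray), 0 where there is no reading), "intrinsics" (3x3 intrinsics, pixels), "dist_coeffs" ([k1, k2, p1, p2, k3] as OpenCV has them; the pictures are not rectified), "eye" and "rotation" of the camera in the world. Camera axes: x right, y down, z forward; pixel columns grow to the right and rows downward; lengths in m; the calibration is good to about 2 mm. A picture is of the moment at which its call begins.
- finish_job(): hands the job in, once; it reports no verdict.
The state is a dict: "clock": time; "q": joint angles; "joint_vel": joint speeds; "effort": joint torques, N m; "tool_pos": TCP position; "orientation": TCP orientation; "wrist_force": force on the tool from outside, world axes, zero at the start; "torque": the same for the moment, N m; "opening": opening from 0.0 (shut) to 1.0 (fully open).
Only numpy, scipy, OpenCV 4.12 (cv2) and the standard library are available. Lean on these libraries where they do the work, as an engineer would, in place of code of your own. Each camera call takes 0.05 s, during which the arm holds its last target.

### The job

One of the three slide-staining jars has fallen over in the blue rack on the microscopy desk. Stand it up on its foot in the gap where it lies, between its two neighbours, without knocking them over, then push the orange follower plate along the rack until all three jars stand closed up in a row against the blue end wall.

Things in the scene. Friction and masses are not known exactly. Their poses are not given: they have to be found in the camera images.
- rack: fixed blue channel along its own y (x across it, away from the robot). Origin on the desk in its mid-plane. Black floor 6 mm above the desk, from y = -199 to 241 mm; 72 mm wide inside; side rails 31 mm high, 5 mm thick. At the -y end a blue wall 50 mm high, inner face at y = -190 mm; the +y end is open, behind the follower.
- follower (a joint): travel (m) of the orange follower plate along the rack toward the end wall, about 1 N of friction. At value v its pushing face is at y = 210 mm - v in the rack's frame. Three standing jars pressed together against the end wall stop it at 0.202.
- follower_top (a point): centre of the follower plate's top edge, 59 mm above the desk. The plate is upright, 68 mm wide across the rack and 8 mm thick (4 mm to either side of this point). Behind it (+y) a ledge 6 mm thick and 12 mm long lies just over the rack's floor.
- jar_red: staining jar, white with a red cap: square foot 66 x 66 x 10 mm, on it a square column 32 x 32 mm up to 74 mm, then a round cap 46 mm wide up to 88 mm. Foot-heavy, 0.15-0.3 kg. Origin: centre of the foot's underside, z toward the cap. Fallen: lies along the rack, cap toward the follower (+y), on its cap and one foot edge (the other edge is 72 mm above the desk).
- jar_green: staining jar, white with a green cap: square foot 66 x 66 x 10 mm, on it a square column 32 x 32 mm up to 74 mm, then a round cap 46 mm wide up to 88 mm. Foot-heavy, 0.15-0.3 kg. Origin: centre of the foot's underside, z toward the cap. Stands on one side of the fallen jar.
- jar_yellow: staining jar, white with a yellow cap: square foot 66 x 66 x 10 mm, on it a square column 32 x 32 mm up to 74 mm, then a round cap 46 mm wide up to 88 mm. Foot-heavy, 0.15-0.3 kg. Origin: centre of the foot's underside, z toward the cap. Stands on the other side (green and yellow may change places).
- slide_box: bystander on the desk beyond the rack: flat closed slide box, orange with a grey lid, 80 x 95 x 32 mm, origin at the centre of its underside.
- pot: bystander on the desk on the robot's side of the rack: small specimen pot with a blue cap, 40 mm across and 50 mm tall, origin at the centre of its underside.

How it is judged:
On the way, in this order (a step that is already met when the one before it is completed fails the run):
1. the red-capped jar stands upright on its foot on the rack's floor (tilt under 5 degrees), between its neighbours, while the row is still open (angle between jar_red's own z axis and vertical below 0.09 rad and z of jar_red in the frame of rack between 0 and 0.011 m and x of jar_red in the frame of rack between -0.008 and 0.008 m and y of jar_red in the frame of rack between -0.125 and 0.13 m), for 0.2 s.
2. the follower has pushed the row together against the end wall, with at most 9 mm of slack left in all (follower value above 0.193) (value of joint follower above 0.193 m), for 0.1 s.
At the end, for the whole second after the job is handed in: The red-capped jar is in the middle of the row, and all three jars stand upright on their feet (tilt under 5 degrees) on the rack's floor between its rails, at rest, in one row from the end wall to the follower with the gaps in the row adding up to at most 9 mm (follower value above 0.193) (angle between each of jar_red, jar_green, jar_yellow's own z axis and vertical below 0.09 rad and z of jar_red in the frame of rack between 0 and 0.011 m and x of jar_red in the frame of rack between -0.008 and 0.008 m and y of jar_red in the frame of rack between -0.168 and -0.012 m and linear speed of each of jar_red, jar_green, jar_yellow below 0.02 m/s and z of jar_green in the frame of rack between 0 and 0.011 m and x of jar_green in the frame of rack between -0.008 and 0.008 m and y of jar_green in the frame of rack between -0.168 and -0.012 m and z of jar_yellow in the frame of rack between 0 and 0.011 m and x of jar_yellow in the frame of rack between -0.008 and 0.008 m and y of jar_yellow in the frame of rack between -0.168 and -0.012 m and y of jar_red in the frame of rack between -0.105 and -0.075 m and value of joint follower above 0.193 m); the robot touches nothing.
It fails at once if a standing neighbour (green or yellow cap) is tipped more than 20 degrees (angle between any of jar_green, jar_yellow's own z axis and vertical above 0.35 rad).
It fails at once if the fingers press on any jar with more than 40 N (contact force between the fingers and jar_red above 40 N or contact force between the fingers and jar_green above 40 N or contact force between the fingers and jar_yellow above 40 N).
It fails at once if the slide box or the specimen pot is pushed more than 15 mm from its place (distance of any of slide_box, pot from where it was at the start of the episode above 0.015 m).
It also fails if it takes over 54 s, if anything falls off the work surface, if the arm or the gripper's body presses on something with over 40 N, if the wrist force passes 120 N, or if a joint passes its speed limit or range.

## Working session

There is one attempt and no reset: what is moved stays moved. The work goes in short steps, Python scripts to look and compute and a tool call to move; the robot and the scene stay as the last step left them, time stands still between calls to the robot, and variables do not carry over. Pictures are saved under pics/ and viewed, and the job is handed in when it is done.

Besides the shell and the picture viewer there is one more tool, called by a JSON object that holds its "method" and its "body". move_arm: Moves the arm, as the interface text tells. Its arguments: {"type":"object","properties":{"moves":{"type":"array","items":{"type":"array","items":{"type":"array","items":{"type":"number"}}}},"fingers":{"type":"number"}},"required":["moves"]}

```bash
mkdir -p pics; ls; python3 - <<'E'
from cell import *
import cv2
print(sense(), hold_point_z)
for n in("side","top"):
    c=camera(n); cv2.imwrite(f"pics/{n}0.png",c["pixels"]); print(n,c["intrinsics"],c["dist_coeffs"],c["eye"],c["rotation"])
E
```

```text
pics
{'clock': 0.0, 'q': array([ 9.30903630e-01,  1.59036973e-01,  1.59819998e+00,  4.04003168e-06,
        1.38618633e+00, -2.10068867e-01]), 'joint_vel': array([-0.0016185 , -0.00106844,  0.00176521,  0.00078769, -0.00033737,
       -0.00048588]), 'effort': array([ 4.23942092e-04, -3.85573947e+01, -3.22107375e+01,  7.00619607e-02,
        3.79250280e-02, -1.34510187e-04]), 'tool_pos': array([0.23923812, 0.5221966 , 0.21364185]), 'orientation': array([ 0.69057144,  0.15020968,  0.69110771, -0.15138783]), 'wrist_force': array([0.04753025, 0.10927949, 1.31070989]), 'torque': array([-0.01267833,  0.04402736,  0.00852194]), 'opening': 1.0053357036220625} 0.0187
side [[474.7760007    0.         319.51798891]
 [  0.         474.7760007  235.16741194]
 [  0.           0.           1.        ]] [-0.12112379  0.          0.          0.          0.        ] [ 0.18470104 -0.3611021   0.45926115] [-0.43360917  0.82001868 -0.33581232  0.16365373]
top [[435.03837775   0.         327.89755797]
 [  0.         435.03837775 241.0125334 ]
 [  0.           0.           1.        ]] [-0.06445403  0.          0.          0.          0.        ] [0.50069383 0.0723088  0.70137261] [-0.01776416  0.7142091  -0.69918511  0.02701816]
```

View pics/side0.png

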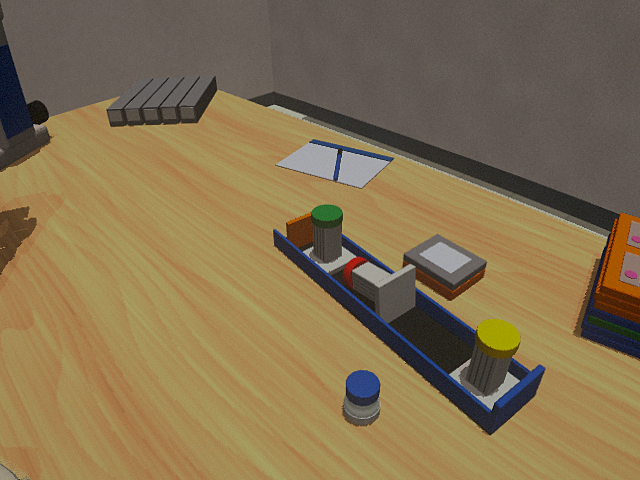

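View pics/top0.png

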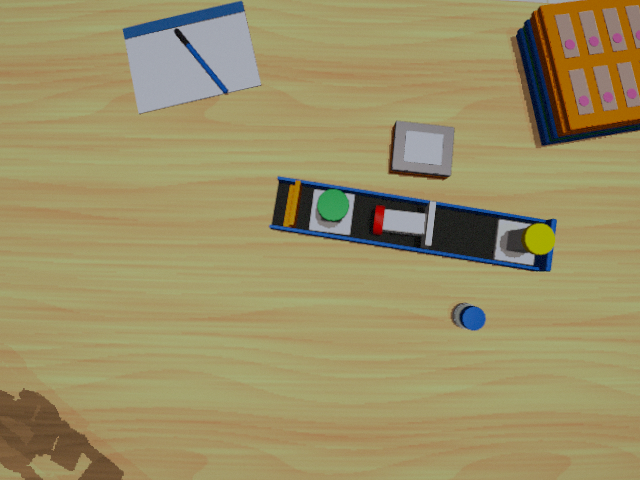

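```bash
cat > h.py <<'E'
from cell import *
import numpy as np, cv2
from scipy.spatial.transform import Rotation as R
def cloud(n):
    c=camera(n); p=c["pixels"]; K=np.array(c["intrinsics"]); D=np.array(c["dist_coeffs"])
    v,u=np.mgrid[:480,:640]
    uv=cv2.undistortPoints(np.stack([u,v],-1).reshape(-1,1,2).astype(float),K,D).reshape(480,640,2)
    q=np.array(c["rotation"]); M=R.from_quat(q,scalar_first=True).as_matrix() if q.size==4 else q
    d=c["depth"][...,None].astype(float)
    W=np.concatenate([uv,np.ones((480,640,1))],-1)*d@M.T+np.array(c["eye"])
    W[d[...,0]<=0]=np.nan
    return p,W
def hsv(p): return cv2.cvtColor(p,cv2.COLOR_BGR2HSV)
def col(p,name):
    h=hsv(p); H,S,V=h[...,0].astype(int),h[...,1],h[...,2]
    r={'blue':(105,125),'green':(45,85),'yellow':(26,34),'red':(-5,5),'orange':(8,20)}[name]
    H=np.where(H>174,H-180,H) if name=='red' else H
    return (H>=r[0])&(H<=r[1])&(S>170)&(V>60)
E
python3 - <<'E'
from h import *
for n in("top","side"):
    p,W=cloud(n); z=W[...,2]
    print(n,"desk z",np.nanmedian(z))
    v,u=np.mgrid[:480,:640]
    roi=(np.abs(W[...,0]-.52)<.12)&(np.abs(W[...,1]-.0)<.35)
    m=col(p,'blue')&roi&(np.abs(z-.031)<.006)
    if n=="side": m&=(W[...,0]>.46)
    P=W[m][:,:2]; print(len(P),P.mean(0))
    r=cv2.minAreaRect(P.astype(np.float32)); print("rack rect",r, cv2.boxPoints(r))
    for k in ('green','yellow','red','orange'):
        mk=col(p,k)&roi&(z>.01); P=W[mk]
        if len(P): print(k,len(P),np.median(P,0),P.min(0),P.max(0))
E
```

```text
top desk z -0.0014699265863192257
1520 [ 0.56960753 -0.06497315]
rack rect ((0.5735397934913635, -0.06337639689445496), (0.4293026626110077, 0.08187957108020782), 82.24855041503906) [[ 0.50402284 -0.27054456]
 [ 0.5851542  -0.28158814]
 [ 0.64305675  0.14379176]
 [ 0.5619254   0.15483534]]
green 138 [0.60304468 0.05933042 0.09187935] [0.56906189 0.0373075  0.01017161] [0.62751764 0.07986853 0.09442842]
yellow 759 [ 0.54990038 -0.23869818  0.09201294] [ 0.52738469 -0.28107558  0.01192075] [ 0.58124862 -0.21685813  0.0957906 ]
red 257 [ 0.57568372 -0.01138807  0.0471818 ] [ 0.55567438 -0.02090721  0.02916486] [ 0.59891086 -0.00360527  0.05286938]
orange 200 [0.59875131 0.11643052 0.03281014] [ 0.54482277 -0.21819091  0.01006994] [0.63333341 0.13572985 0.08100338]
side desk z 0.0012326445893542926
932 [ 0.55082856 -0.11264121]
rack rect ((0.5727124214172363, -0.06312437355518341), (0.4270150661468506, 0.08237306028604507), 81.87920379638672) [[ 0.5017787  -0.2686729 ]
 [ 0.58332574 -0.280309  ]
 [ 0.6436461   0.14242417]
 [ 0.5620991   0.15406024]]
green 37 [0.59964324 0.06977248 0.09495192] [0.57627798 0.03712622 0.09381281] [0.61083213 0.08009735 0.09614894]
yellow 1040 [ 0.54696422 -0.24107737  0.09495658] [ 0.5247584  -0.2627261   0.06162127] [0.60989851 0.1139677  0.09735007]
red 255 [ 0.56477154 -0.0147731   0.04783811] [ 0.55391011 -0.02198503  0.01505801] [0.62092875 0.0236147  0.05423283]
orange 672 [0.58399496 0.11301004 0.04014571] [ 0.52453004 -0.26204669  0.010071  ] [0.60853269 0.1240902  0.09465235]
```

```bash
python3 - <<'E'
from h import *
yaw=-0.138; ex=np.array([np.cos(yaw),np.sin(yaw)]); ey=np.array([-np.sin(yaw),np.cos(yaw)])
c0=np.array([.5731,-.0632])
for n in("top","side"):
    p,W=cloud(n); z=W[...,2]
    xr=(W[...,:2]-c0)@ex; yr=(W[...,:2]-c0)@ey
    roi=(np.abs(xr)<.045)&(np.abs(yr)<.25)
    def s(name,m):
        m=m&roi
        if m.sum()>5: print(n,name,m.sum(),"x",np.percentile(xr[m],[2,50,98]).round(4),"y",np.percentile(yr[m],[2,50,98]).round(4),"z",np.percentile(z[m],[2,50,98]).round(4))
    b=col(p,'blue')
    s("wall top",b&(z>.044)); s("railtop",b&(abs(z-.031)<.003))
    s("rail+x",b&(abs(z-.031)<.003)&(xr>.02));s("rail-x",b&(abs(z-.031)<.003)&(xr<-.02))
    s("follower top",col(p,'orange')&(z>.054)&(z<.065)&(yr>.1))
    s("green cap",col(p,'green')&(z>.085)); s("yellow cap",col(p,'yellow')&(z>.085)&(yr<0))
    s("red",col(p,'red')&(z>.02)&(yr<.1))
    h=hsv(p); w=(h[...,1]<60)&(h[...,2]>70)
    s("red foot top edge",w&(z>.064)&(z<.076)&(abs(yr-.0)<.1))
    s("red foot face",w&(z>.052)&(z<.066)&(abs(yr-.0)<.1))
    s("column",w&(z>.04)&(z<.056)&(abs(yr)<.12))
    s("feet low",w&(z>.012)&(z<.02)&(yr<-.1)); s("feet low g",w&(z>.012)&(z<.02)&(yr>.07))
E
```

```text
top wall top 150 x [-0.038  -0.0165  0.0407] y [-0.2218 -0.2177 -0.2143] z [0.0454 0.0481 0.0504]
top railtop 1270 x [-0.0402 -0.0349  0.0409] y [-0.206   0.0094  0.2073] z [0.0281 0.0294 0.0315]
top rail+x 600 x [0.0366 0.0388 0.0411] y [-0.2055  0.0172  0.2079] z [0.0281 0.0294 0.0315]
top rail-x 670 x [-0.0404 -0.0376 -0.0346] y [-0.2061  0.0007  0.2062] z [0.0281 0.0294 0.0314]
top follower top 47 x [-0.0338  0.0031  0.0293] y [0.1775 0.1838 0.1855] z [0.0546 0.0571 0.0591]
top green cap 136 x [-0.021   0.0108  0.022 ] y [0.1043 0.1249 0.1437] z [0.0901 0.0923 0.0941]
top yellow cap 748 x [-0.0193  0.0008  0.021 ] y [-0.1971 -0.1768 -0.1573] z [0.0892 0.092  0.0943]
top red 256 x [-0.0235 -0.0043  0.0182] y [0.0446 0.0517 0.0585] z [0.0341 0.0474 0.0521]
top red foot top edge 304 x [-0.0299  0.0005  0.0318] y [-0.0272 -0.0219 -0.0171] z [0.0675 0.0699 0.0723]
top red foot face 90 x [-0.0312 -0.0016  0.0146] y [-0.0261 -0.0146  0.0015] z [0.052  0.0527 0.0603]
top column 895 x [-0.0161 -0.0011  0.0145] y [-0.018   0.0118  0.0426] z [0.0435 0.0485 0.0535]
top feet low 861 x [-0.030
[... 751 characters left out ...]
]
side yellow cap 1036 x [-0.0208 -0.0015  0.0189] y [-0.1995 -0.1798 -0.1592] z [0.0935 0.0949 0.0964]
side red 258 x [-0.0251 -0.0159  0.0097] y [0.0399 0.047  0.057 ] z [0.0245 0.0479 0.0536]
side red foot top edge 420 x [-0.0321 -0.0029  0.0301] y [-0.0299 -0.0274 -0.0192] z [0.0644 0.0718 0.0742]
side red foot face 409 x [-0.0323 -0.0032  0.0296] y [-0.0316 -0.0293  0.0082] z [0.0521 0.0575 0.0657]
side column 965 x [-0.032  -0.0036  0.0279] y [-0.0326  0.0068  0.1078] z [0.0408 0.0494 0.0555]
side feet low 891 x [-0.0252 -0.0125  0.0305] y [-0.205  -0.1917 -0.147 ] z [0.0152 0.017  0.0188]
side feet low g 526 x [-0.0252 -0.0077  0.035 ] y [0.0891 0.1049 0.1523] z [0.0132 0.0167 0.0186]
```

```bash
cat >> h.py <<'E'
yaw=-0.138; ex=np.array([np.cos(yaw),np.sin(yaw)]); ey=np.array([-np.sin(yaw),np.cos(yaw)])
c0=np.array([.5731,-.0632])
def goto(x,y,z):
    "shift in units to c0-frame target"
    s=sense(); t=np.append(c0+x*ex+y*ey,z); return ((t-s['tool_pos'])/.025).round(2)
def where():
    s=sense(); d=s['tool_pos'][:2]-c0
    M=R.from_quat(s['orientation'],scalar_first=True).as_matrix()
    print("t",round(s['clock'],2),"tcp c0",(d@ex).round(4),(d@ey).round(4),s['tool_pos'][2].round(4),"toolx",M[:,0].round(3),"jaw ang",np.arctan2(M[1,1],M[0,1]).round(4),"F",s['wrist_force'].round(1),"open",round(s['opening'],3),"q6",s['q'][5].round(3))
E
python3 - <<'E'
from h import *
where(); print(goto(0,.03,.16),goto(0,.03,.06))
E
```

```text
t 0.3 tcp c0 -0.411 0.5342 0.2143 toolx [-0.    -0.001 -1.   ] jaw ang 1.141 F [-0.   1.  -0.4] open 0.999 q6 -0.21
[ 13.51 -22.24  -2.17] [ 13.51 -22.24  -6.17]
```

{"method": "move_arm", "body": {"moves": [[[2.8,-4.6,0,-0.12],[4,-9,0,-0.24],[6,-12,0,-0.36],[8,-14,0,-0.48],[10,-16,0,-0.6]]], "fingers": 1}}

```text
clock: 0.72
tool_pos: [0.3408, 0.3395, 0.2146]
orientation: [0.615, 0.35, 0.615, -0.35]
wrist_force: [1.2, 0.8, 0.2]
opening: 0.658
```

```bash
python3 - <<'E'
from h import *
where(); print(goto(0,.03,.16))
E
```

```text
t 0.72 tcp c0 -0.2854 0.3669 0.2146 toolx [ 0.  0. -1.] jaw ang 0.536 F [1.2 0.8 0.2] open 0.658 q6 -0.004
[  9.46 -14.92  -2.18]
```

{"method": "move_arm", "body": {"moves": [[[9,-14,0,-0.12],[9,-14,0,-0.24],[9,-14,0,-0.36],[9,-14,0,-0.48],[9,-14,0,-0.6]]]}}

```text
clock: 1.13
tool_pos: [0.4541, 0.164, 0.2148]
orientation: [0.484, 0.516, 0.483, -0.516]
wrist_force: [1.2, 1.1, 0.7]
opening: 0.296
```

```bash
python3 - <<'E'
from h import *
where(); print(goto(0,.03,.16))
E
```

```text
t 1.13 tcp c0 -0.1491 0.2087 0.2148 toolx [ 0.001  0.    -1.   ] jaw ang -0.065 F [1.2 1.1 0.7] open 0.296 q6 0.161
[ 4.92 -7.9  -2.19]
```

{"method": "move_arm", "body": {"moves": [[[4.9,-7.9,0,-0.07],[4.9,-7.9,0,-0.07],[4.9,-7.9,0,-0.07],[4.9,-7.9,0,-0.07],[4.9,-7.9,0,-0.07]]]}}

```text
clock: 1.55
tool_pos: [0.5639, -0.0132, 0.2146]
orientation: [0.467, 0.531, 0.467, -0.531]
wrist_force: [-0.2, 1.6, 0.4]
opening: 0.007
```

{"method": "move_arm", "body": {"moves": [[[0,0,-1,0],[0,0,-2.2,0],[0,0,-2.2,0],[0,0,-2.2,0]]]}}

```text
clock: 1.88
tool_pos: [0.5617, -0.0108, 0.1581]
orientation: [-0.465, -0.53, -0.468, 0.532]
wrist_force: [-0.1, 1.3, 0.7]
opening: 0.004
```

```bash
python3 - <<'E'
from h import *
where(); print(goto(0,.02,.06),goto(0,.02,.16))
E
```

```text
t 1.88 tcp c0 -0.0185 0.0503 0.1581 toolx [-0.004  0.001 -1.   ] jaw ang -0.1292 F [-0.1  1.3  0.7] open 0.004 q6 -0.105
[ 0.57 -1.3  -3.92] [ 0.57 -1.3   0.08]
```

{"method": "move_arm", "body": {"moves": [[[0.6,-1.3,0,-0.01],[0.6,-1.3,0,-0.01],[0.6,-1.3,-1.5,-0.01],[0.6,-1.3,-3,-0.01],[0.6,-1.3,-3.5,-0.01]]]}}

```text
clock: 2.3
tool_pos: [0.5761, -0.0426, 0.0693]
orientation: [-0.463, -0.532, -0.466, 0.534]
wrist_force: [-0.1, 1.1, -0.4]
opening: 0.007
```

```bash
python3 - <<'E'
from h import *
p,W=cloud('side'); cv2.imwrite('pics/s1.png',p); p,W=cloud('top'); cv2.imwrite('pics/t1.png',p)
where(); print(goto(0,.015,.059))
E
```

```text
t 2.4 tcp c0 0.0005 0.0208 0.0707 toolx [-0.004  0.001 -1.   ] jaw ang -0.1383 F [ 0.1 -0.5 -0.4] open 0.004 q6 -0.144
[-0.05 -0.23 -0.47]
```

View pics/s1.png

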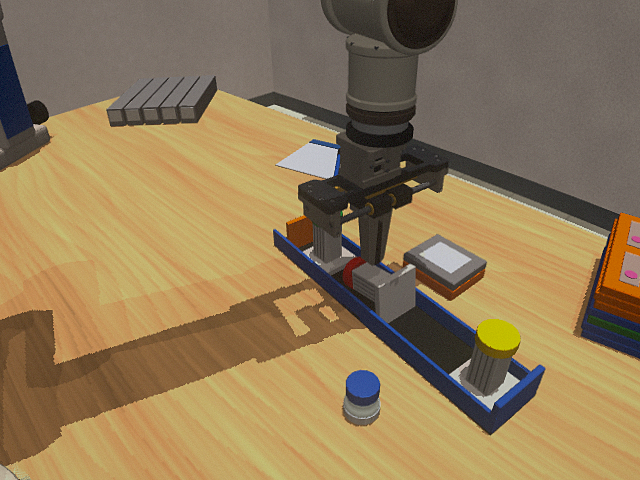

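{"method": "move_arm", "body": {"moves": [[[0,0,-0.48,0],[-0.07,-0.5,-0.48,0],[-0.14,-1.0,-0.48,0],[-0.18,-1.3,-0.48,0],[-0.22,-1.6,-0.48,0]]]}}

```text
clock: 2.82
tool_pos: [0.5736, -0.0854, 0.0616]
orientation: [0.465, 0.534, 0.463, -0.533]
wrist_force: [0.5, 0.5, 0.4]
opening: 0.009
```

```bash
python3 - <<'E'
from h import *
p,W=cloud('side'); cv2.imwrite('pics/s2.png',p[150:450,200:600]); 
where()
E
```

```text
t 2.87 tcp c0 0.0034 -0.0231 0.0614 toolx [ 0.002 -0.002 -1.   ] jaw ang -0.1408 F [ 0.2 -2.2 -0.4] open 0.004 q6 -0.217
```

View pics/s2.png

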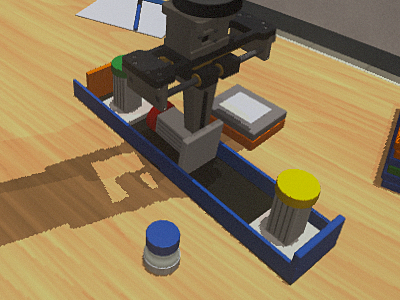

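```bash
cat >> h.py <<'E'
def red(save=None,ylo=-.135,yhi=.02):
    p,W=cloud('side'); z=W[...,2]; d=W[...,:2]-c0; xr=d@ex; yr=d@ey
    h=hsv(p); w=(h[...,1]<60)&(h[...,2]>70)
    m=w&(abs(xr)<.03)&(yr>ylo)&(yr<yhi)&(z>.02)&(z<.085)
    for zz in np.arange(.01,.095,.01):
        k=w&(abs(xr)<.03)&(yr>ylo)&(yr<yhi)&(abs(z-zz)<.003)
        if k.sum()>5: print("z %.3f ymin %.4f n %d"%(zz,np.percentile(yr[k],3),k.sum()))
    r=col(p,'red')&(abs(xr)<.045)&(yr>-.16)&(yr<.09)&(z>.015)
    if r.sum()>5: print("redcap",r.sum(),"x",np.median(xr[r]).round(4),"y",np.percentile(yr[r],[3,50,97]).round(4),"z",np.percentile(z[r],[3,50,97]).round(4))
    if save: cv2.imwrite(save,p[150:450,200:600])
E
python3 - <<'E'
from h import *
red()
E
```

```text
z 0.010 ymin -0.0380 n 40
z 0.020 ymin -0.0395 n 69
z 0.030 ymin -0.0406 n 93
z 0.040 ymin -0.0417 n 122
z 0.050 ymin -0.0428 n 115
z 0.060 ymin -0.0440 n 423
z 0.070 ymin -0.0453 n 164
redcap 194 x -0.0207 y [0.03   0.035  0.0434] z [0.0418 0.0612 0.0707]
```

{"method": "move_arm", "body": {"moves": [[[-0.04,-0.25,-0.05,0],[-0.08,-0.5,-0.1,0],[-0.11,-0.7,-0.1,0],[-0.14,-0.9,-0.1,0],[-0.16,-1.0,-0.1,0]]]}}

```text
clock: 3.33
tool_pos: [0.571, -0.1104, 0.062]
orientation: [0.466, 0.534, 0.462, -0.533]
wrist_force: [-4.0, -0.5, 20.0]
opening: 0.006
```

```bash
python3 - <<'E'
from h import *
where();red('pics/s3.png')
E
```

```text
t 3.33 tcp c0 0.0044 -0.047 0.062 toolx [ 0.005 -0.003 -1.   ] jaw ang -0.1384 F [-4.  -0.5 20. ] open 0.006 q6 -0.259
z 0.030 ymin -0.0519 n 6
z 0.040 ymin -0.0567 n 25
z 0.050 ymin -0.0640 n 51
z 0.060 ymin -0.0705 n 180
z 0.070 ymin -0.0655 n 202
z 0.080 ymin -0.0168 n 142
redcap 46 x -0.0229 y [0.0042 0.0105 0.0198] z [0.0715 0.0779 0.0972]
```

View pics/s3.png

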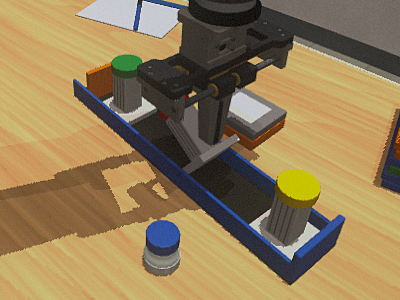

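{"method": "move_arm", "body": {"moves": [[[0,0,0.15,0],[-0.06,0,0.2,0],[-0.12,0.01,0.2,0],[-0.12,0.01,0.2,0],[-0.12,0.01,0.2,0]]], "fingers": -0.13}}

```text
clock: 3.8
tool_pos: [0.5649, -0.1081, 0.0619]
orientation: [-0.464, -0.533, -0.465, 0.534]
wrist_force: [-1.6, 1.2, 3.2]
opening: 0.342
```

```bash
python3 - <<'E'
from h import *
where();red('pics/s4.png')
E
```

```text
t 3.8 tcp c0 -0.002 -0.0456 0.0619 toolx [-0.002  0.001 -1.   ] jaw ang -0.1387 F [-1.6  1.2  3.2] open 0.342 q6 -0.26
z 0.020 ymin -0.0460 n 15
z 0.030 ymin -0.0504 n 15
z 0.040 ymin -0.0544 n 30
z 0.050 ymin -0.0609 n 40
z 0.060 ymin -0.0657 n 183
z 0.070 ymin -0.0678 n 241
z 0.080 ymin -0.0554 n 52
redcap 17 x -0.0219 y [0.0062 0.0178 0.0238] z [0.066  0.0704 0.0959]
```

View pics/s4.png

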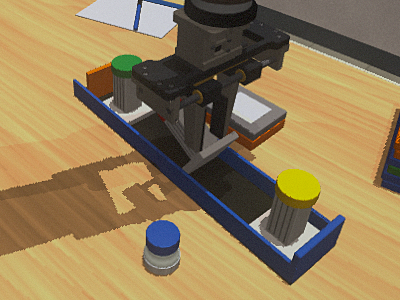

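{"method": "move_arm", "body": {"moves": [[[0.02,0,0,0],[0.05,0,0,0],[0.05,0,0,0],[0.05,0,0,0]]]}}

```text
clock: 4.18
tool_pos: [0.5669, -0.1083, 0.0623]
orientation: [0.464, 0.534, 0.464, -0.534]
wrist_force: [-0.3, 0.8, -0.3]
opening: 0.568
```

```bash
python3 - <<'E'
from h import *
where();red('pics/s5.png')
p,W=cloud('top'); cv2.imwrite('pics/t5.png',p[150:350,250:600])
E
```

```text
t 4.18 tcp c0 0.0001 -0.0455 0.0623 toolx [-0.  0. -1.] jaw ang -0.139 F [-0.3  0.8 -0.3] open 0.568 q6 -0.259
z 0.030 ymin -0.0518 n 9
z 0.040 ymin -0.0553 n 17
z 0.050 ymin -0.0610 n 20
z 0.060 ymin -0.0675 n 202
z 0.070 ymin -0.0669 n 214
redcap 45 x -0.026 y [0.0077 0.015  0.0229] z [0.0681 0.0747 0.0788]
```

View pics/s5.png

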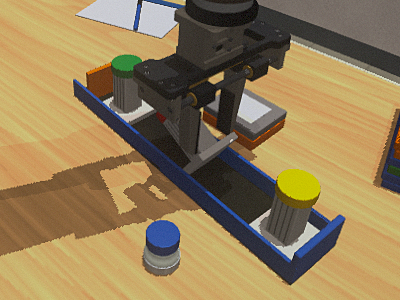

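View pics/t5.png

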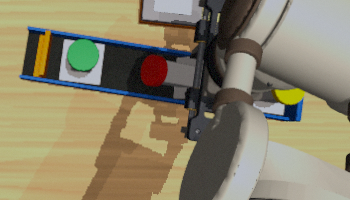

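{"method": "move_arm", "body": {"moves": [[[-0.02,-0.12,-0.08,0],[-0.04,-0.24,-0.16,0],[-0.06,-0.36,-0.24,0],[-0.07,-0.48,-0.32,0],[-0.08,-0.58,-0.4,0]]]}}

```text
clock: 4.7
tool_pos: [0.5648, -0.1234, 0.0523]
orientation: [-0.464, -0.534, -0.464, 0.534]
wrist_force: [-1.5, -0.1, 0.5]
opening: 0.564
```

```bash
python3 - <<'E'
from h import *
where();red('pics/s6.png')
E
```

```text
t 4.7 tcp c0 0.0001 -0.0607 0.0523 toolx [-0.  0. -1.] jaw ang -0.1393 F [-1.5 -0.1  0.5] open 0.564 q6 -0.285
z 0.010 ymin -0.1040 n 54
z 0.020 ymin -0.1018 n 565
z 0.030 ymin -0.0867 n 99
z 0.040 ymin -0.0867 n 83
z 0.050 ymin -0.0866 n 91
z 0.060 ymin -0.0866 n 93
z 0.070 ymin -0.0863 n 84
z 0.080 ymin -0.0870 n 17
redcap 912 x -0.0029 y [-0.0917 -0.0757 -0.0534] z [0.0839 0.0951 0.0966]
```

View pics/s6.png

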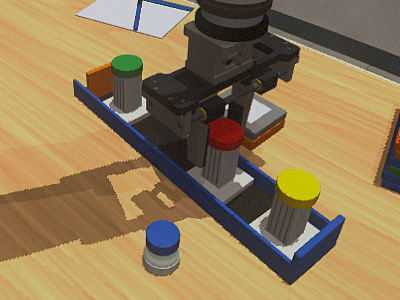

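{"method": "move_arm", "body": {"moves": [[[0,0,0,0],[0,0,0,0],[0,0,0,0],[0,0,1.5,0],[0,0,2.5,0]]], "fingers": -1}}

```text
clock: 5.17
tool_pos: [0.5644, -0.1224, 0.1157]
orientation: [-0.464, -0.533, -0.465, 0.534]
wrist_force: [0.7, 0.3, 1.2]
opening: 0.902
```

{"method": "move_arm", "body": {"moves": [[[0,0,1.6,0],[0,0,2.2,0],[0,0,2.2,0]]]}}

```text
clock: 5.42
tool_pos: [0.5681, -0.124, 0.1759]
orientation: [0.467, 0.535, 0.461, -0.532]
wrist_force: [1.0, -0.6, 1.0]
opening: 1.002
```

```bash
python3 - <<'E'
from h import *
where();red('pics/s7.png'); print(goto(0,.225,.165))
E
```

```text
t 5.42 tcp c0 0.0034 -0.0609 0.1759 toolx [ 0.009 -0.004 -1.   ] jaw ang -0.1386 F [ 1.  -0.6  1. ] open 1.002 q6 -0.284
z 0.010 ymin -0.1040 n 49
z 0.020 ymin -0.1019 n 552
z 0.030 ymin -0.0867 n 102
z 0.040 ymin -0.0867 n 94
z 0.050 ymin -0.0867 n 95
z 0.060 ymin -0.0867 n 92
z 0.070 ymin -0.0864 n 91
z 0.080 ymin -0.0861 n 10
redcap 923 x -0.004 y [-0.0918 -0.0748 -0.0524] z [0.0837 0.0951 0.0965]
[ 1.5  11.32 -0.31]
```

View pics/s7.png

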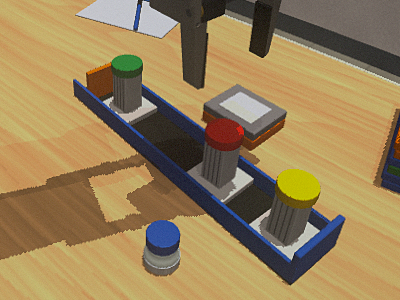

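{"method": "move_arm", "body": {"moves": [[[1.5,11.3,0,0],[1.5,11.3,0,0],[1.5,11.3,0,0],[1.5,11.3,0,0],[1.5,11.3,0,0]]], "fingers": 0.55}}

```text
clock: 5.88
tool_pos: [0.591, 0.0857, 0.1679]
orientation: [-0.463, -0.533, -0.465, 0.534]
wrist_force: [-0.1, -1.2, -0.1]
opening: 0.658
```

```bash
python3 - <<'E'
from h import *
where(); print(goto(0,.225,.165))
E
```

```text
t 5.88 tcp c0 -0.0027 0.1499 0.1679 toolx [-0.003  0.    -1.   ] jaw ang -0.1393 F [-0.1 -1.2 -0.1] open 0.658 q6 0.081
[ 0.52  2.96 -0.12]
```

{"method": "move_arm", "body": {"moves": [[[0.45,2.9,0,0],[0.45,2.9,0,0],[0.45,2.9,0,0],[0.45,2.9,0,0],[0.45,2.9,0,0]]]}}

```text
clock: 6.3
tool_pos: [0.6027, 0.1556, 0.1684]
orientation: [-0.464, -0.533, -0.465, 0.534]
wrist_force: [-0.7, -0.6, -0.2]
opening: 0.301
```

```bash
python3 - <<'E'
from h import *
where(); print(goto(0,.225,.042))
p,W=cloud('top'); cv2.imwrite('pics/t8.png',p[100:350,200:600]); z=W[...,2]; d=W[...,:2]-c0; xr=d@ex; yr=d@ey
m=col(p,'orange')&(z>.05)&(z<.065)&(abs(xr)<.04)&(yr>.1); print(m.sum(),np.percentile(yr[m],[2,50,98]) if m.any() else 0)
E
```

```text
t 6.3 tcp c0 -0.0008 0.2208 0.1684 toolx [-0.003 -0.001 -1.   ] jaw ang -0.1388 F [-0.7 -0.6 -0.2] open 0.301 q6 0.198
[ 0.06  0.16 -5.06]
135 [0.17749375 0.18254139 0.18526802]
```

View pics/t8.png

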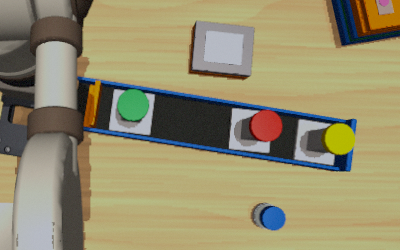

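{"method": "move_arm", "body": {"moves": [[[0.05,0.1,-1.6,0],[0.05,0.1,-3.2,0],[0.05,0.1,-4.5,0],[0.05,0.1,-5,0],[0.05,0.1,-5,0]]]}}

```text
clock: 6.77
tool_pos: [0.6015, 0.157, 0.0409]
orientation: [-0.462, -0.532, -0.465, 0.536]
wrist_force: [0.1, 0.4, -0.3]
opening: 0.227
```

```bash
python3 - <<'E'
from h import *
where(); print(goto(0,.165,.042)); 
p,W=cloud('side'); cv2.imwrite('pics/s9.png',p[100:400,200:600])
E
```

```text
t 6.77 tcp c0 -0.0021 0.222 0.0409 toolx [-0.008 -0.001 -1.   ] jaw ang -0.1409 F [ 0.1  0.4 -0.3] open 0.227 q6 0.202
[-0.23 -2.27  0.04]
```

View pics/s9.png

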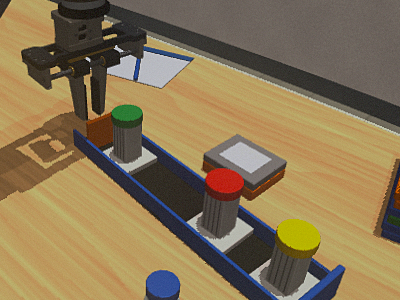

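{"method": "move_arm", "body": {"moves": [[[-0.03,-0.3,0,0],[-0.06,-0.6,0,0],[-0.1,-0.85,0,0],[-0.13,-1.1,0,0],[-0.16,-1.3,0,0]]]}}

```text
clock: 7.23
tool_pos: [0.6018, 0.1253, 0.0464]
orientation: [0.464, 0.534, 0.463, -0.533]
wrist_force: [0.2, 1.3, 0.6]
opening: 0.223
```

{"method": "move_arm", "body": {"moves": [[[-0.03,-0.24,0,0],[-0.06,-0.48,0,0],[-0.1,-0.72,0,0],[-0.13,-0.96,0,0],[-0.17,-1.2,0,0]]]}}

```text
clock: 7.65
tool_pos: [0.597, 0.0959, 0.0454]
orientation: [0.464, 0.534, 0.464, -0.533]
wrist_force: [2.7, 2.9, 1.6]
opening: 0.225
```

```bash
python3 - <<'E'
from h import *
where()
p,W=cloud('side'); cv2.imwrite('pics/s10.png',p[100:400,200:600])
E
```

```text
t 7.65 tcp c0 0.0018 0.1608 0.0454 toolx [ 0.001  0.    -1.   ] jaw ang -0.139 F [2.7 2.9 1.6] open 0.225 q6 0.098
```

View pics/s10.png

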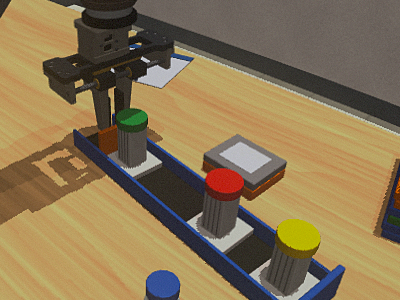

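{"method": "move_arm", "body": {"moves": [[[-0.04,-0.28,-0.02,0],[-0.08,-0.56,-0.04,0],[-0.12,-0.84,-0.06,0],[-0.16,-1.12,-0.08,0],[-0.2,-1.4,-0.1,0]]]}}

```text
clock: 8.12
tool_pos: [0.5913, 0.0605, 0.0425]
orientation: [-0.464, -0.533, -0.464, 0.534]
wrist_force: [-0.6, 2.9, 2.6]
opening: 0.225
```

{"method": "move_arm", "body": {"moves": [[[-0.04,-0.28,0,0],[-0.08,-0.56,0,0],[-0.12,-0.84,0,0],[-0.16,-1.12,0,0],[-0.2,-1.4,0,0]]]}}

```text
clock: 8.53
tool_pos: [0.5864, 0.0254, 0.0424]
orientation: [-0.464, -0.533, -0.464, 0.534]
wrist_force: [0.7, 2.8, -0.1]
opening: 0.229
```

```bash
python3 - <<'E'
from h import *
where()
p,W=cloud('side'); cv2.imwrite('pics/s11.png',p[100:400,200:600])
E
```

```text
t 8.53 tcp c0 0.001 0.0896 0.0424 toolx [-0. -0. -1.] jaw ang -0.1391 F [ 0.7  2.8 -0.1] open 0.229 q6 -0.023
```

View pics/s11.png

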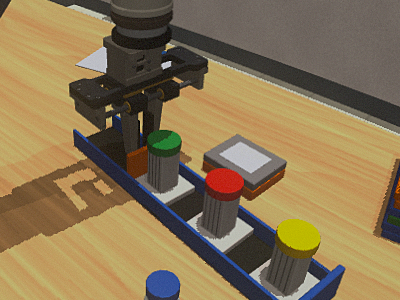

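{"method": "move_arm", "body": {"moves": [[[-0.04,-0.28,0,0],[-0.08,-0.56,0,0],[-0.12,-0.84,0,0],[-0.16,-1.12,0,0],[-0.2,-1.4,0,0]]]}}

```text
clock: 9.0
tool_pos: [0.5814, -0.0095, 0.0424]
orientation: [-0.464, -0.533, -0.464, 0.534]
wrist_force: [1.9, 1.4, -1.1]
opening: 0.227
```

{"method": "move_arm", "body": {"moves": [[[-0.03,-0.24,0,0],[-0.06,-0.48,0,0],[-0.1,-0.72,0,0],[-0.13,-0.96,0,0],[-0.16,-1.15,0,0]]]}}

```text
clock: 9.42
tool_pos: [0.5774, -0.0381, 0.0424]
orientation: [-0.464, -0.533, -0.464, 0.534]
wrist_force: [1.9, 2.9, -2.5]
opening: 0.223
```

```bash
python3 - <<'E'
from h import *
where()
p,W=cloud('side'); cv2.imwrite('pics/s12.png',p[100:400,200:600])
E
```

```text
t 9.42 tcp c0 0.0008 0.0254 0.0424 toolx [-0.  0. -1.] jaw ang -0.1391 F [ 1.9  2.9 -2.5] open 0.223 q6 -0.136
```

View pics/s12.png

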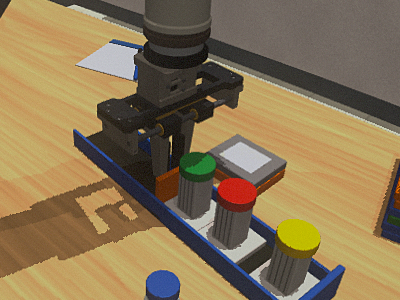

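{"method": "move_arm", "body": {"moves": [[[-0.02,-0.15,0,0],[-0.04,-0.3,0,0],[-0.06,-0.45,0,0],[-0.08,-0.6,0,0],[-0.09,-0.65,0,0]]]}}

```text
clock: 9.88
tool_pos: [0.5751, -0.0543, 0.0425]
orientation: [-0.464, -0.533, -0.464, 0.534]
wrist_force: [1.2, 3.5, -1.8]
opening: 0.221
```

{"method": "move_arm", "body": {"moves": [[[-0.01,-0.06,0,0],[-0.02,-0.12,0,0],[-0.03,-0.18,0,0],[-0.03,-0.18,0,0]]]}}

```text
clock: 10.22
tool_pos: [0.5745, -0.0587, 0.0425]
orientation: [-0.464, -0.533, -0.464, 0.534]
wrist_force: [0.7, 2.4, -1.6]
opening: 0.222
```

```bash
python3 - <<'E'
from h import *
where()
E
```

```text
t 10.22 tcp c0 0.0008 0.0047 0.0425 toolx [-0. -0. -1.] jaw ang -0.139 F [ 0.7  2.4 -1.6] open 0.222 q6 -0.172
```

No contact with a stop yet, so I keep going in small steps.

{"method": "move_arm", "body": {"moves": [[[-0.01,-0.06,0,0],[-0.02,-0.12,0,0],[-0.02,-0.16,0,0],[-0.02,-0.16,0,0]]]}}

```text
clock: 10.55
tool_pos: [0.574, -0.0623, 0.0426]
orientation: [0.464, 0.534, 0.464, -0.534]
wrist_force: [1.4, 4.0, -1.1]
opening: 0.224
```

```bash
cat >> h.py <<'E'
def row(save=None):
  for n in('side','top'):
    p,W=cloud(n); z=W[...,2]; d=W[...,:2]-c0; xr=d@ex; yr=d@ey; roi=(abs(xr)<.045)&(abs(yr)<.25)
    for k in('green','red','yellow'):
        m=col(p,k)&roi&(z>.085)
        if m.sum()>5: print(n,k,m.sum(),"x",np.percentile(xr[m],[2,98]).round(4),"y",np.percentile(yr[m],[2,98]).round(4),"mid",np.percentile(yr[m],[2,98]).mean().round(4),"z",np.percentile(z[m],[5,95]).round(4))
    m=col(p,'orange')&roi&(z>.053)&(z<.065)&(abs(yr)<.2); 
    if m.sum()>5: print(n,"foll",m.sum(),np.percentile(yr[m],[2,50,98]).round(4))
    m=col(p,'blue')&roi&(z>.045)&(yr<-.15); print(n,"wall",np.percentile(yr[m],[2,50,98]).round(4))
    if save: cv2.imwrite(save+n+'.png',p[100:400,200:600])
E
python3 - <<'E'
from h import *
where(); row('pics/r1')
E
```

```text
t 10.55 tcp c0 0.0008 0.001 0.0426 toolx [-0.  0. -1.] jaw ang -0.1391 F [ 1.4  4.  -1.1] open 0.224 q6 -0.178
side green 349 x [-0.0209  0.0182] y [-0.0706 -0.0314] mid -0.051 z [0.0944 0.0964]
side red 991 x [-0.0225  0.0185] y [-0.1381 -0.0964] mid -0.1173 z [0.0884 0.096 ]
side yellow 1049 x [-0.0211  0.0186] y [-0.2023 -0.1626] mid -0.1824 z [0.0938 0.0961]
side foll 203 [-0.0177 -0.0153 -0.009 ]
side wall [-0.2234 -0.22   -0.2166]
top red 297 x [-0.041  -0.0029] y [-0.1314 -0.0178] mid -0.0746 z [0.0879 0.0942]Traceback (most recent call last):
  File "<stdin>", line 2, in <module>
  File "h.py", line 46, in row
    m=col(p,'blue')&roi&(z>.045)&(yr<-.15); print(n,"wall",np.percentile(yr[m],[2,50,98]).round(4))
                                                           ~~~~~~~~~~~~~^^^^^^^^^^^^^^^^^
    return _quantile_unchecked(
        a, q, axis, out, overwrite_input, method, keepdims, weights)
    return _ureduce(a,
                    func=_quantile_ureduce_func,
    ...<5 lines>...
                    overwrite_input=overwrite_input,
                    method=method)
    r = func(a, **kwargs)
    result = _quantile(arr,
                       quantiles=q,
    ...<2 lines>...
                       out=out,
                       weights=wgt)
    slices_having_nans = np.isnan(arr[-1, ...])
                                  ~~~^^^^^^^^^
IndexError: index -1 is out of bounds for axis 0 with size 0
```

View pics/r1side.png

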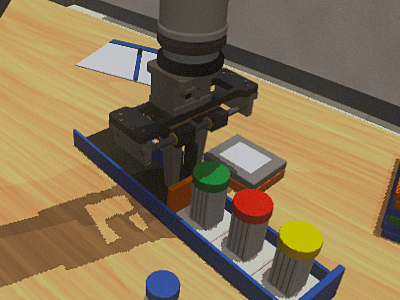

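{"method": "move_arm", "body": {"moves": [[[-0.01,-0.05,0,0],[-0.02,-0.1,0,0],[-0.02,-0.14,0,0],[-0.02,-0.14,0,0]]]}}

```text
clock: 10.98
tool_pos: [0.5739, -0.063, 0.0426]
orientation: [0.463, 0.535, 0.465, -0.532]
wrist_force: [2.4, 13.7, -0.3]
opening: 0.226
```

```bash
python3 - <<'E'
from h import *
where()
E
```

```text
t 10.98 tcp c0 0.0008 0.0003 0.0426 toolx [ 0.001  0.005 -1.   ] jaw ang -0.1397 F [ 2.4 13.7 -0.3] open 0.226 q6 -0.185
```

Force rose to 14 N without further travel: the row is against the wall. Back off, lift, check.

{"method": "move_arm", "body": {"moves": [[[0.03,0.2,0,0],[0.1,0.7,0,0],[0.14,1.0,0,0],[0.14,1.0,1.5,0],[0.14,1.0,3,0]]]}}

```text
clock: 11.4
tool_pos: [0.5747, -0.0398, 0.1159]
orientation: [-0.463, -0.532, -0.466, 0.535]
wrist_force: [0.1, -0.1, 0.1]
opening: 0.222
```

{"method": "move_arm", "body": {"moves": [[[0.2,1.5,1.5,0],[0.4,3,3,0],[0.6,4.5,4,0],[0.8,6,4,0],[0.8,6,4,0]]]}}

```text
clock: 11.82
tool_pos: [0.5987, 0.113, 0.2215]
orientation: [0.466, 0.535, 0.463, -0.531]
wrist_force: [0.4, -0.5, 0.1]
opening: 0.223
```

```bash
python3 - <<'E'
from h import *
where(); row('pics/r2')
E
```

```text
t 11.82 tcp c0 0.0011 0.178 0.2215 toolx [ 0.006  0.    -1.   ] jaw ang -0.1366 F [ 0.4 -0.5  0.1] open 0.223 q6 0.125
side green 269 x [-0.0218  0.0177] y [-0.0701 -0.0299] mid -0.05 z [0.0938 0.0965]
side red 975 x [-0.0226  0.0187] y [-0.1386 -0.0971] mid -0.1179 z [0.0889 0.096 ]
side yellow 1050 x [-0.0212  0.019 ] y [-0.2028 -0.1628] mid -0.1828 z [0.0938 0.0961]
side foll 198 [-0.018  -0.0161 -0.0107]
side wall [-0.2235 -0.2201 -0.2165]
top green 490 x [-0.0202  0.0209] y [-0.0689 -0.0278] mid -0.0483 z [0.0904 0.0938]
top red 784 x [-0.0189  0.0205] y [-0.1352 -0.0935] mid -0.1144 z [0.0894 0.0937]
top yellow 743 x [-0.0194  0.0212] y [-0.2011 -0.1605] mid -0.1808 z [0.0902 0.0938]
top foll 50 [-0.0164 -0.0087 -0.0081]
top wall [-0.2216 -0.2174 -0.2143]
```

View pics/r2side.png

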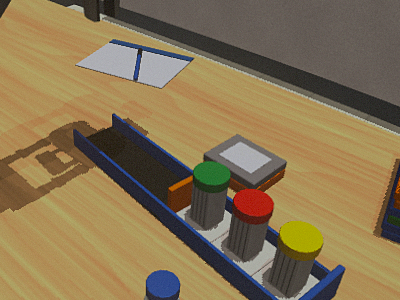

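View pics/r2top.png

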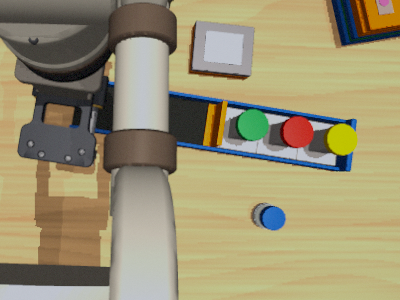

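{"method": "move_arm", "body": {"moves": [[[0,0,0,0],[0,0,0,0]]]}}

```text
clock: 12.08
tool_pos: [0.5967, 0.1082, 0.2168]
orientation: [-0.464, -0.533, -0.464, 0.534]
wrist_force: [-0.4, 0.0, 0.1]
opening: 0.223
```

```bash
python3 -c "
from cell import *
print(finish_job())"
```

```text
the job is handed in; nothing more can be done
None
```

I stood the fallen red jar up in its gap, then pushed the follower until all three jars were closed up against the end wall, and handed in at about 12 s. `finish_job` gives no verdict, so the results below are from my own camera and force readings.

- **Standing the jar up:** I tipped it over its lower foot edge by pushing its upper foot edge toward the end wall. Closed fingers wedged against the column at about 35 degrees, with 20 N on the wrist. I opened them in place so they straddled the column and finished the tip. The jar came to rest upright with its foot about 40 mm short of the yellow jar, and both neighbours stayed standing.
- **Closing the row:** I pushed the follower until the wrist force rose to 14 N with no further travel, then backed off and lifted clear.
- **Last checks:**
  - All three caps are level in both views, and red is in the middle. Spacing is about 66 mm in the top view and 65 to 68 mm in the side view.
  - In the side view the follower face is 198.5 mm from the wall, about the width of three feet. The two cameras differ by 2 to 3 mm, within calibration.
  - The pot and slide box look unmoved in the pictures; I did not measure them.

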